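# Click the shoe dryer's timer wheel on by one detent

### The arm

A 7-joint arm with a two-finger parallel gripper is mounted at the origin on the work surface. World frame = base frame: x ahead of the robot, y to its left, z up, the work surface at z = 0. Lengths are in m, angles in rad, forces in N, time in s.
With the tool pointing down it reaches from about 0.425 to 0.925 m from the base axis. Payload 6.8 kg.
Tool frame: the origin (TCP) lies at the very end of the fingers, on their centre line; the grasp point (between the pads) lies 19 mm behind it; z points along the fingers, x is the direction in which the jaws open and shut, and the axes are right-handed (so a half turn about z gives the same grasp; the last joint's range is limited). The gripper opens to 85 mm and grips with 20 to 120 N. Pads are 22 mm wide; open, the fingers measure 114 mm over their backs; the gripper's body (76 mm by 85 mm) begins 54 mm behind the grasp point. The pads swing forward as they close: fully open they stand 13 mm farther back than shut.
Start: joints at [-1.326, 0.477, 0.022, 1.555, -0.011, 1.109, -0.083], TCP at [0.233, 0.633, 0.231] pointing down, gripper open.
Joint ranges: [-2.96, 2.96], [-0.34, 2.1], [-1.41, 1.46], [0.24, 2.44], [-1.37, 4.51], [0.17, 1.92], [-2.96, 2.96]. Speed limits (rad/s): [2.39, 2.39, 3.14, 3.14, 3.14, 3.14, 3.14].

### API

Orientations are given as [roll, pitch, yaw] about the fixed x, y, z axes, in that order (R = Rz(yaw) Ry(pitch) Rx(roll)).
In Python, from workcell import * gives the robot as it stands. The module is installed in compiled form; this text tells all that it offers.
- The arm moves only by the tool servo_tool, never from a script. Its argument "commands" is a list of rows, each a list of 7 numbers: the shift along the tool's x, y, z in mm, then the turn, a rotation vector about the tool's x, y, z in degrees, then the gripper command: -1 is fully open, 1 is shut, values between are in proportion. A call has 1 to 12 rows; each row is the pose to reach, as a shift and turn from the pose measured when the call began, along the tool's axes at that moment; what a row does not reach only later rows make up. A row lasts 1/12 s, in which the tool goes at most 41.7 mm and 7.16 degrees, less where a joint would pass 70% of its speed; a pose out of reach is approached as far as the arm can. A call with a gripper value outside its range is refused whole. The fingers move at their own pace and stop on an object; the grip force is fixed at half the most. Time passes only in rows, so rows that repeat a pose let the fingers close. It gives the time, the measured TCP pose, the force and the opening at its end, in the units of the state.
- sense(): the state, without advancing time (a new reading comes with each control period).
- capture(name): name is "scene" or "top" or "wrist"; returns the picture (384x512x3 uint8, red, green, blue); there is no depth.
- camera_info(name): a dict with "intrinsics" (3x3 intrinsics, pixels), "T" (4x4, takes a point from camera to world coordinates). Camera axes: x right, y down, z forward; pixel columns grow to the right and rows downward; lengths in m; the calibration is good to about 2 mm. A picture is of the moment at which its call begins: read the wrist's pose just before it. camera_info takes no time and is no camera call; for the wrist camera it gives the pose at the moment of the call.
- finish_job(): hands the job in, once; it reports no verdict.
The state is a dict: "time_s": time; "joints": joint angles; "qvel": joint speeds; "joint_torque": joint torques, N m; "ee_pos": TCP position; "tool_rot": TCP orientation; "wrist_force": force on the tool from outside, world axes, zero at the start; "ft_torque": the same for the moment, N m; "opening": opening from 0.0 (shut) to 1.0 (fully open).
Only numpy, scipy, OpenCV 4.12 (cv2) and the standard library are available. Lean on these libraries where they do the work, as an engineer would, in place of code of your own. Each camera call takes 0.05 s, during which the arm holds its last target.

### The job

Switch the shoe dryer on for its short run: lay a fingertip on the knurled timer wheel on its top and roll the wheel by friction towards the dryer's front, one click, so that it rests in the middle detent with its index line between the two short bars; then take the hand away. Only touch the wheel: do not lift, tip or shove the dryer, and leave the door knob, doorstop, key plate and shoe horn where they are.

Things in the scene. Friction and masses are not known exactly. Their poses are not given: they have to be found in the camera images.
- dryer: Loose grey plastic shoe dryer, 1.6 kg: box 150 (x) x 190 (y) x 62 mm high, flat top deck. Origin: centre of its underside; z up; its front (intake slots) faces its -x. Two black stub nozzles, radius 24, 36 mm high, stand on the deck at x = +42, y = +58 and -58 mm. The timer wheel sticks up out of the deck on the centre line at x = -25 mm
- short_mark (a point): Point on the deck, 62 mm up, midway between the two white short bars beside the wheel (straight below the crown). Deck marks on both sides of the wheel, from back to front: dot (off) 17 mm behind this point, short bar (short run) here, long bar (long run) 17 mm in front
- wheel_top (a point): Topmost point (crown) of the timer wheel, middle of its width: 74 mm above the dryer's underside, 12 mm above the deck; it goes down with the wheel when that is pressed
- wheel_mount: Sprung mount that carries the timer wheel; origin on the wheel's axle, 30 mm below the crown, axes parallel to the dryer's. It gives straight down by at most 4 mm: it starts to give at about 4 N and reaches its stop at about 12 N
- timer_wheel (a joint): Angle of the knurled black thumbwheel, radius 30, 32 mm wide, axle along the dryer's y. Grows as the crown moves to the dryer's front (-x): 18 mm of crown travel = one click, 0.6 rad. Detents at 0 (off, the start), 0.6 (short run), 1.2 (long run). Past halfway it snaps on by itself; 2 N along the rim carries it over. A white index line across the rim stands at the dot, short bar or long bar
- door_knob: Loose round glass door knob standing on its rose, 56 mm across, 57 mm high, 0.22 kg; origin at the centre of its underside
- doorstop: Loose green silicone doorstop wedge, 120 x 42 mm, rising from 8 to 33 mm; origin at the centre of its underside, thick end to +x
- key_plate: Loose brass-tone key hook plate lying flat, 35 x 140 x 4 mm, four small hooks rising to 30 mm; origin at the centre of its underside, long side along y
- shoe_horn: Loose blue plastic shoe horn lying flat, 235 mm long along y, 46 mm wide, 9 mm high; origin on its underside near the middle
Things that resemble listed ones, but are neither listed nor needed, are in the scene too. Several things have the shape of the dryer; the one meant has the colours described above.

How it is judged:
On the way:
1. a fingertip rests on the timer wheel before it has clicked over (contact force between the fingers and wheel_mount above 0.5 N and value of joint timer_wheel below 0.4 rad), for 0.05 s.
At the end, for the whole second after the job is handed in: The timer wheel rests in its middle detent (0.6 rad, within 0.12), not turning; the dryer stands level within 20 mm of where it was, and the four other things within 20 mm of where they were (value of joint timer_wheel between 0.48 and 0.72 rad and velocity of joint timer_wheel between -0.1 and 0.1 rad/s and distance of each of dryer, door_knob, doorstop, key_plate, shoe_horn from where it was at the start of the episode below 0.02 m and angle between dryer's own z axis and vertical below 0.05 rad); the robot touches nothing.
It fails at once if the dryer is shoved, lifted or tipped (distance of dryer from where it was at the start of the episode above 0.02 m or angle between dryer's own z axis and vertical above 0.1 rad).
It fails at once if the glass door knob is moved (distance of door_knob from where it was at the start of the episode above 0.02 m).
It fails at once if the doorstop is moved (distance of doorstop from where it was at the start of the episode above 0.02 m).
It fails at once if the key hook plate is moved (distance of key_plate from where it was at the start of the episode above 0.02 m).
It fails at once if the shoe horn is moved (distance of shoe_horn from where it was at the start of the episode above 0.02 m).
It also fails if it takes over 32 s, if anything falls off the work surface, if the arm or the gripper's body presses on something with over 40 N, if the wrist force passes 120 N, or if a joint passes its speed limit or range.

## Working session

There is one attempt and no reset: what is moved stays moved. The work goes in short steps, Python scripts to look and compute and a tool call to move; the robot and the scene stay as the last step left them, time stands still between calls to the robot, and variables do not carry over. Pictures are saved under pics/ and viewed, and the job is handed in when it is done.

Besides the shell and the picture viewer there is one more tool, called after "Emit:" by a JSON object that holds its "op" and its "data", one argument or row to a line. servo_tool: Moves the arm, as the interface text tells. Its arguments: {"type":"object","properties":{"commands":{"type":"array","items":{"type":"array","items":{"type":"number"}}}},"required":["commands"]}

```bash
mkdir -p pics; python3 - <<'E'
from workcell import *
import cv2,numpy as np
np.set_printoptions(precision=4,suppress=True)
for n in ("scene","top","wrist"):
    i=camera_info(n); print(n,i["intrinsics"],i["T"])
    cv2.imwrite(f"pics/{n}0.png",capture(n)[:,:,::-1])
s=sense(); print(s)
E
```

```text
scene [[362.9186   0.     255.4145]
 [  0.     362.9186 190.918 ]
 [  0.       0.       1.    ]] [[-0.6061  0.4602 -0.6487  1.1271]
 [ 0.7954  0.356  -0.4906  0.5306]
 [ 0.0052 -0.8133 -0.5818  0.5975]
 [ 0.      0.      0.      1.    ]]
top [[392.2833   0.     253.5056]
 [  0.     392.2833 192.5907]
 [  0.       0.       1.    ]] [[ 0.0054 -0.9926  0.1211  0.4265]
 [-0.9998 -0.0078 -0.0193  0.1022]
 [ 0.0201 -0.121  -0.9924  1.1181]
 [ 0.      0.      0.      1.    ]]
wrist [[297.4905   0.     255.9886]
 [  0.     297.4905 191.4691]
 [  0.       0.       1.    ]] [[ 0.3453  0.8913  0.2938  0.158 ]
 [ 0.9385 -0.3274 -0.1097  0.6613]
 [-0.0016  0.3137 -0.9495  0.3726]
 [ 0.      0.      0.      1.    ]]
{'time_s': 0.15, 'joints': array([-1.3261,  0.4776,  0.0224,  1.5562, -0.0115,  1.1093, -0.0831]), 'qvel': array([ 0.001 , -0.0032, -0.0002, -0.0035, -0.0005,  0.0001,  0.0018]), 'joint_torque': array([  0.0024, -59.6923,   1.6101, -28.1492,   0.0127,   0.0066,
         0.    ]), 'ee_pos': array([0.2331, 0.633 , 0.2306]), 'tool_rot': array([3.1415, 0.0013, 1.218 ]), 'wrist_force': array([ 0.5607, -0.0247, -0.2553]), 'ft_torque': array([ 0.0201, -0.0115, -0.0127]), 'opening': 0.9981313426617514}
```

View pics/scene0.png

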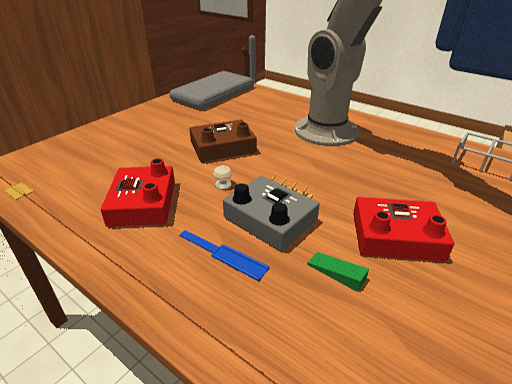

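View pics/top0.png

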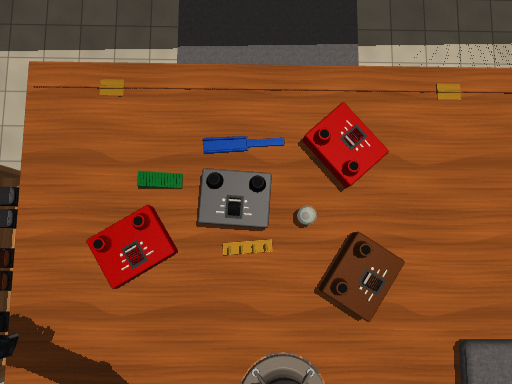

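View pics/wrist0.png

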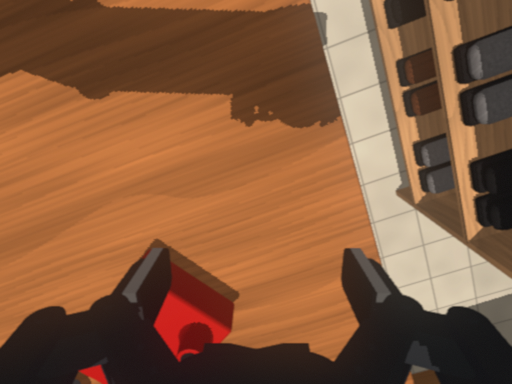

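The top view shows the grey dryer around pixel (234,200), with its wheel at about (234,207) and its front towards the robot. The key plate is at (247,247), the knob at (306,215), the doorstop at (160,180) and the horn at (243,144). Next I'll enlarge both views.

```bash
python3 - <<'E'
import cv2
a=cv2.imread("pics/top0.png")[160:260,180:310]; cv2.imwrite("pics/topc.png",cv2.resize(a,None,fx=6,fy=6,interpolation=cv2.INTER_CUBIC))
a=cv2.imread("pics/scene0.png")[165:255,215:330]; cv2.imwrite("pics/scenec.png",cv2.resize(a,None,fx=6,fy=6,interpolation=cv2.INTER_CUBIC))
E
```

```text
(no output)
```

View pics/topc.png

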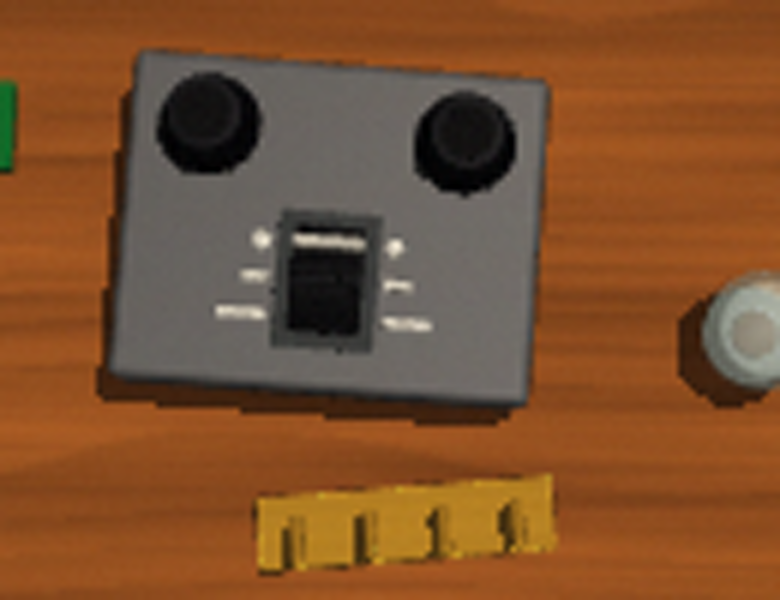

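View pics/scenec.png

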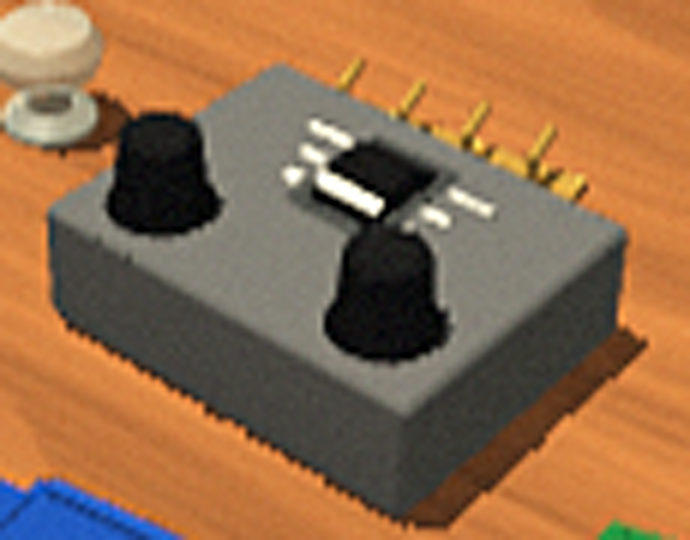

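```bash
cat > h.py <<'E'
import numpy as np,cv2
from workcell import *
np.set_printoptions(precision=4,suppress=True)
def P(n):
    i=camera_info(n); return i["intrinsics"]@np.linalg.inv(i["T"])[:3]
def tri(n1,p1,n2,p2):
    X=cv2.triangulatePoints(P(n1),P(n2),np.array(p1,float).T,np.array(p2,float).T); return (X[:3]/X[3]).T
def plane(n,p,z):
    i=camera_info(n); K=i["intrinsics"];T=i["T"]
    d=(T[:3,:3]@np.linalg.inv(K)@np.c_[np.array(p,float),np.ones(len(p))].T).T
    o=T[:3,3]; return o+d*((z-o[2])/d[:,2])[:,None]
E
python3 - <<'E'
from h import *
f=lambda p,o:(np.array(p,float)+.5)/6-.5+o
names="BL BR FL FR s+ s- d+ d- l+ l-".split()
t=f([(140,52),(548,80),(110,375),(527,405),(253,275),(398,287),(262,239),(396,247),(240,312),(407,325)],(180,160))
s=f([(403,412),(52,214),(625,240),(280,65),(435,216),(314,154),(408,227),(292,176),(472,201),(331,132)],(215,165))
X=tri("top",t,"scene",s)
Y=plane("top",t,.062)
Z=plane("scene",s,.062)
for n,a,b,c in zip(names,X,Y,Z): print(n,a,b,c)
m=Y[:4].mean(0); dy=(Y[0]-Y[1]+Y[2]-Y[3])[:2]; print(m, "yaw",np.arctan2(-dy[0],dy[1]))
dx=(Y[0]+Y[1]-Y[2]-Y[3])[:2]; print(np.arctan2(dx[1],dx[0]))
print(Y[4:6].mean(0),Z[4:6].mean(0),X[4:6].mean(0))
k=f([(262,500),(552,480),(268,570),(548,548)],(180,160)); print("key",plane("top",k,.004))
print("knob", plane("top",f([(755,330)],(180,160)),.057))
E
```

```text
BL [0.6211 0.2202 0.0617] [0.6212 0.2199 0.062 ] [0.6211 0.2208 0.062 ]
BR [0.6088 0.0362 0.06  ] [0.6099 0.0343 0.062 ] [0.6094 0.0406 0.062 ]
FL [0.4748 0.231  0.0563] [0.4746 0.2302 0.062 ] [0.4816 0.2343 0.062 ]
FR [0.4617 0.0448 0.0601] [0.4624 0.0437 0.062 ] [0.4632 0.048  0.062 ]
s+ [0.5194 0.1672 0.0657] [0.5199 0.1671 0.062 ] [0.515 0.165 0.062]
s- [0.5143 0.1025 0.0655] [0.515  0.1019 0.062 ] [0.5098 0.1005 0.062 ]
d+ [0.5351 0.1637 0.068 ] [0.5362 0.1633 0.062 ] [0.5278 0.1604 0.062 ]
d- [0.5322 0.1038 0.0649] [0.533  0.1029 0.062 ] [0.5283 0.1025 0.062 ]
l+ [0.5024 0.1732 0.0661] [0.5032 0.1727 0.062 ] [0.4971 0.1715 0.062 ]
l- [0.4971 0.0986 0.0657] [0.4979 0.0977 0.062 ] [0.4921 0.0967 0.062 ]
[0.542 0.132 0.062] yaw -0.06301504409212177
-0.06690658690402564
[0.5174 0.1345 0.062 ] [0.5124 0.1328 0.062 ] [0.5168 0.1348 0.0656]
key [[0.4192 0.1648 0.004 ]
 [0.4293 0.0287 0.004 ]
 [0.3868 0.1616 0.004 ]
 [0.3976 0.0306 0.004 ]]
knob [[ 0.497  -0.0597  0.057 ]]
```

Emit:
{"op": "servo_tool", "data": {
  "commands": [
    [-20,25,0,0,0,-1,1],
    [-43,53,0,0,0,-2,1],
    [-66,81,0,0,0,-3,1],
    [-89,109,0,0,0,-4,1],
    [-112,137,0,0,0,-5,1],
    [-135,165,0,0,0,-6,1],
    [-158,193,0,0,0,-8,1],
    [-181,221,0,0,0,-9,1],
    [-204,249,0,0,0,-10,1],
    [-227,277,0,0,0,-11,1],
    [-250,305,0,0,0,-12,1],
    [-265,322,0,0,0,-13,1]
  ]
}}

```text
time_s: 1.15
ee_pos: [0.4455, 0.269, 0.2309]
tool_rot: [3.141, 0.003, 1.442]
wrist_force: [-0.0, -0.2, -0.6]
opening: -0.004
```

Emit:
{"op": "servo_tool", "data": {
  "commands": [
    [-20,15,5,0,0,-1,1],
    [-45,35,15,0,0,-2,1],
    [-70,54,25,0,0,-3,1],
    [-95,73,40,0,0,-3.8,1],
    [-115,88,50,0,0,-3.8,1],
    [-124,95,58,0,0,-3.8,1],
    [-124.6,95.3,61,0,0,-3.8,1],
    [-124.6,95.3,61,0,0,-3.8,1]
  ]
}}

```text
time_s: 1.82
ee_pos: [0.5234, 0.1325, 0.1694]
tool_rot: [-3.14, 0.003, 1.507]
wrist_force: [-0.3, 0.4, 0.5]
opening: -0.004
```

```bash
python3 - <<'E'
from h import *
s=sense();print(s["ee_pos"],s["tool_rot"],s["wrist_force"],s["joints"]);print(camera_info("wrist")["T"])
for n in ("scene","top","wrist"): cv2.imwrite(f"pics/{n}1.png",capture(n)[:,:,::-1])
E
```

```text
[0.5234 0.1325 0.1694] [-3.1401  0.0033  1.5067] [-0.2698  0.4456  0.5041] [-0.5275  0.3303  0.1988  1.9504 -0.0806  0.8713  1.2197]
[[ 0.0638  0.9482  0.3112  0.4437]
 [ 0.998  -0.0596 -0.0231  0.1385]
 [-0.0034  0.312  -0.9501  0.3117]
 [ 0.      0.      0.      1.    ]]
```

View pics/wrist1.png

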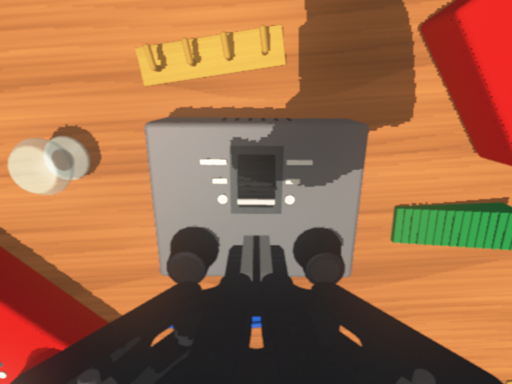

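View pics/scene1.png

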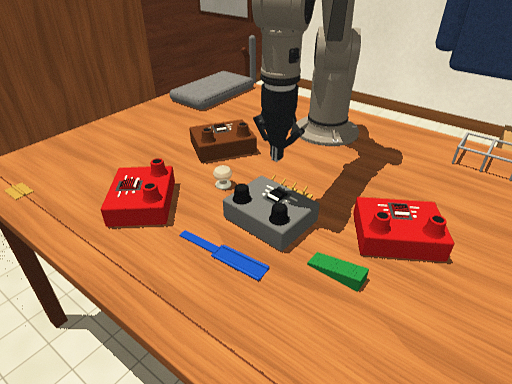

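```bash
python3 - <<'E'
from h import *
p=[(219,181),(292,181.5),(213,162),(299,162),(222.5,199.5),(290,200)]
Y=plane("wrist",p,.062);print(Y)
for i in (0,2,4): print(Y[i:i+2].mean(0))
print(plane("wrist",[(148,124),(366,124),(163,274),(351,274)],.062))
print(plane("wrist",[(257,236),(244,236),(270,236)],.1694))
a=cv2.imread("pics/wrist1.png")[110:290,180:330]; cv2.imwrite("pics/wc1.png",cv2.resize(a,None,fx=3.3,fy=3.3,interpolation=cv2.INTER_CUBIC))
E
```

```text
[[0.5148 0.1029 0.062 ]
 [0.5191 0.1669 0.062 ]
 [0.4976 0.0995 0.062 ]
 [0.502  0.1733 0.062 ]
 [0.5322 0.1044 0.062 ]
 [0.5363 0.1647 0.062 ]]
[0.517  0.1349 0.062 ]
[0.4998 0.1364 0.062 ]
[0.5343 0.1345 0.062 ]
[[0.4625 0.0492 0.062 ]
 [0.4733 0.229  0.062 ]
 [0.6059 0.0388 0.062 ]
 [0.6167 0.2224 0.062 ]]
[[0.516  0.1361 0.1694]
 [0.5156 0.1292 0.1694]
 [0.5164 0.1431 0.1694]]
```

View pics/wc1.png

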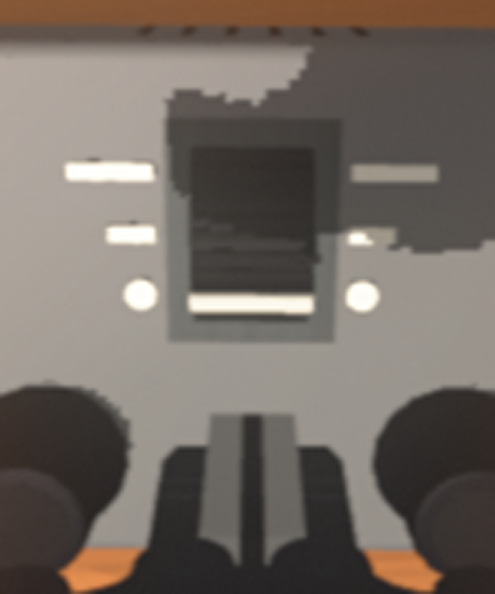

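The wrist view agrees with the other two: the short bars at (219,181) and (292,181.5) put the crown at about (0.517, 0.135). The index line sits at the dots. I'll descend now.

Emit:
{"op": "servo_tool", "data": {
  "commands": [
    [1,1,15,0,0,0,1],
    [2,1,40,0,0,0,1],
    [2,1,60,0,0,0,1],
    [2,1,75,0,0,0,1],
    [2,1,85,0,0,0,1],
    [2,1,89,0,0,0,1],
    [2,1,89,0,0,0,1],
    [2,1,89,0,0,0,1]
  ]
}}

```text
time_s: 2.63
ee_pos: [0.5252, 0.1371, 0.0824]
tool_rot: [3.14, 0.001, 1.511]
wrist_force: [0.6, 0.5, 0.7]
opening: 0.002
```

Emit:
{"op": "servo_tool", "data": {
  "commands": [
    [-1,-0.5,2,0,0,0,1],
    [-2,-1,4,0,0,0,1],
    [-3,-1,6,0,0,0,1],
    [-3,-1,7,0,0,0,1],
    [-3,-1,7,0,0,0,1],
    [-3,-1,7,0,0,0,1]
  ]
}}

```text
time_s: 3.13
ee_pos: [0.524, 0.1341, 0.0755]
tool_rot: [3.14, 0.001, 1.511]
wrist_force: [0.6, 0.2, 0.1]
opening: 0.001
```

Emit:
{"op": "servo_tool", "data": {
  "commands": [
    [0,0,1,0,0,0,1],
    [0,0,1.5,0,0,0,1],
    [0,0,2,0,0,0,1],
    [0,0,2,0,0,0,1],
    [0,0,2,0,0,0,1]
  ]
}}

```text
time_s: 3.55
ee_pos: [0.5245, 0.1342, 0.0738]
tool_rot: [3.139, 0.001, 1.511]
wrist_force: [-0.4, -0.3, 4.3]
opening: 0.001
```

Emit:
{"op": "servo_tool", "data": {
  "commands": [
    [0,0,0.7,0,0,0,1],
    [0,0,1.4,0,0,0,1],
    [0,0,2,0,0,0,1],
    [0,0,2,0,0,0,1],
    [0,0,2,0,0,0,1]
  ]
}}

```text
time_s: 3.97
ee_pos: [0.525, 0.1342, 0.0723]
tool_rot: [3.138, 0.0, 1.511]
wrist_force: [-0.2, -0.7, 6.2]
opening: -0.007
```

Emit:
{"op": "servo_tool", "data": {
  "commands": [
    [0,0,0.5,0,0,0,1],
    [0,0,1,0,0,0,1],
    [0,-1,1,0,0,0,1],
    [0,-2,1,0,0,0,1],
    [0,-3,1,0,0,0,1],
    [0,-4,1,0,0,0,1],
    [0,-4,1,0,0,0,1]
  ]
}}

```text
time_s: 4.55
ee_pos: [0.5223, 0.1344, 0.0721]
tool_rot: [3.136, -0.0, 1.51]
wrist_force: [1.6, -1.2, 8.7]
opening: -0.001
```

```bash
python3 - <<'E'
from h import *
s=sense();print(s["ee_pos"],s["wrist_force"])
for n in ("scene","top","wrist"): cv2.imwrite(f"pics/{n}2.png",capture(n)[:,:,::-1])
a=cv2.imread("pics/wrist2.png")[:,100:420]; cv2.imwrite("pics/wc2.png",cv2.resize(a,None,fx=1.5,fy=1.5,interpolation=cv2.INTER_CUBIC))
a=cv2.imread("pics/top2.png")[160:260,180:310]; cv2.imwrite("pics/tc2.png",cv2.resize(a,None,fx=6,fy=6,interpolation=cv2.INTER_CUBIC))
E
```

```text
[0.5223 0.1344 0.0721] [ 1.582  -1.1718  8.6642]
```

View pics/wc2.png

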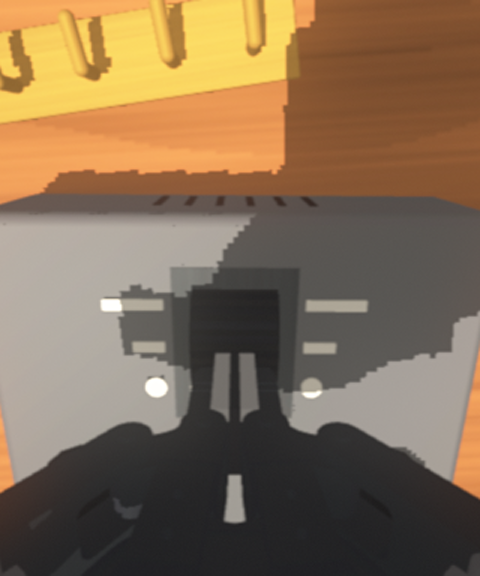

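The view shows the tips on the wheel ahead of the dots. The press is 8.7 N and the drag along the rim is 1.6 N, so the wheel is being carried. I'll keep rolling.

Emit:
{"op": "servo_tool", "data": {
  "commands": [
    [0,-2,0.3,0,0,0,1],
    [0,-4,0.3,0,0,0,1],
    [0,-6,0.3,0,0,0,1],
    [0,-8,0.3,0,0,0,1],
    [0,-9,0.3,0,0,0,1],
    [0,-9,0.3,0,0,0,1]
  ]
}}

```text
time_s: 5.2
ee_pos: [0.5137, 0.1349, 0.0722]
tool_rot: [3.135, -0.001, 1.51]
wrist_force: [-1.2, -0.5, 7.9]
opening: -0.0
```

```bash
python3 - <<'E'
from h import *
s=sense();print(s["ee_pos"],s["wrist_force"])
for n in ("scene","wrist"): cv2.imwrite(f"pics/{n}3.png",capture(n)[:,:,::-1])
a=cv2.imread("pics/wrist3.png")[:,100:420]; cv2.imwrite("pics/wc3.png",cv2.resize(a,None,fx=1.5,fy=1.5,interpolation=cv2.INTER_CUBIC))
a=cv2.imread("pics/scene3.png")[165:255,215:330]; cv2.imwrite("pics/sc3.png",cv2.resize(a,None,fx=6,fy=6,interpolation=cv2.INTER_CUBIC))
E
```

```text
[0.5137 0.1349 0.0722] [-1.249  -0.4778  7.8921]
```

View pics/sc3.png

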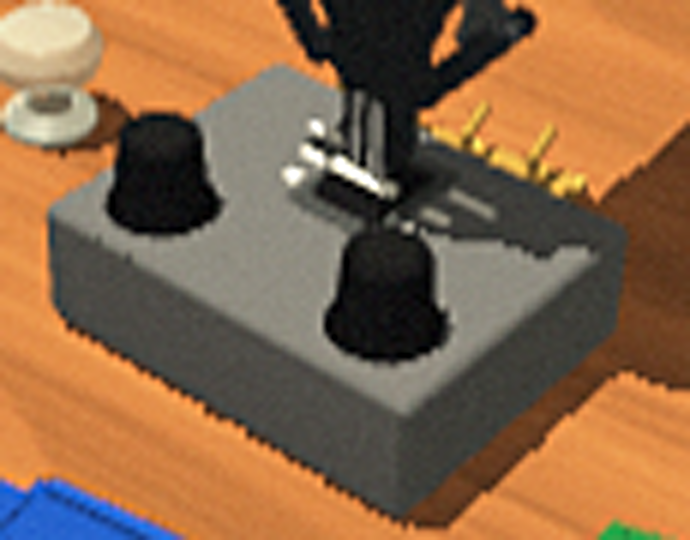

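View pics/wc3.png

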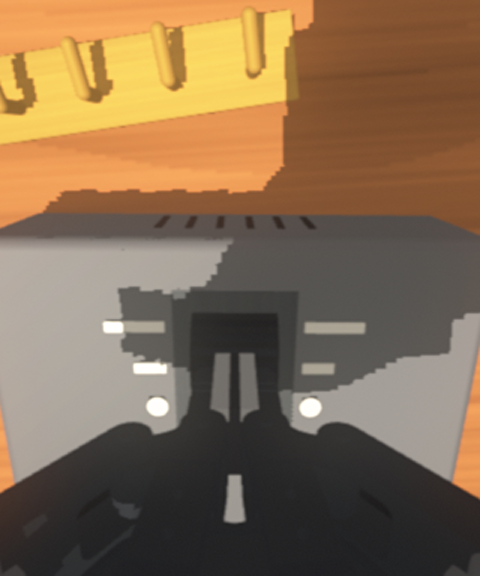

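The finger has moved 11.3 mm, and the drag has changed sign (-1.2 N). In the scene view the index line has left the dots. So the wheel is past halfway; I'll go a few mm further and then lift straight up.

Emit:
{"op": "servo_tool", "data": {
  "commands": [
    [0,-2,0.2,0,0,0,1],
    [0,-4,0,0,0,0,1],
    [0,-5,0,0,0,0,1],
    [0,-5,0,0,0,0,1],
    [0,-5,-2,0,0,0,1],
    [0,-5,-5,0,0,0,1],
    [0,-5,-10,0,0,0,1],
    [0,-5,-25,0,0,0,1],
    [0,-5,-50,0,0,0,1],
    [0,-5,-80,0,0,0,1],
    [0,-5,-90,0,0,0,1],
    [0,-5,-90,0,0,0,1]
  ]
}}

```text
time_s: 6.3
ee_pos: [0.5099, 0.1358, 0.1649]
tool_rot: [3.13, -0.003, 1.51]
wrist_force: [0.1, -0.1, 0.8]
opening: 0.004
```

```bash
python3 - <<'E'
from h import *
s=sense();print(s["ee_pos"],s["wrist_force"])
for n in ("scene","wrist","top"): cv2.imwrite(f"pics/{n}4.png",capture(n)[:,:,::-1])
a=cv2.imread("pics/wrist4.png")[80:290,150:360]; cv2.imwrite("pics/wc4.png",cv2.resize(a,None,fx=2.8,fy=2.8,interpolation=cv2.INTER_CUBIC))
a=cv2.imread("pics/scene4.png")[165:255,215:330]; cv2.imwrite("pics/sc4.png",cv2.resize(a,None,fx=6,fy=6,interpolation=cv2.INTER_CUBIC))
E
```

```text
[0.5099 0.1358 0.1649] [ 0.0539 -0.1143  0.8399]
```

View pics/sc4.png

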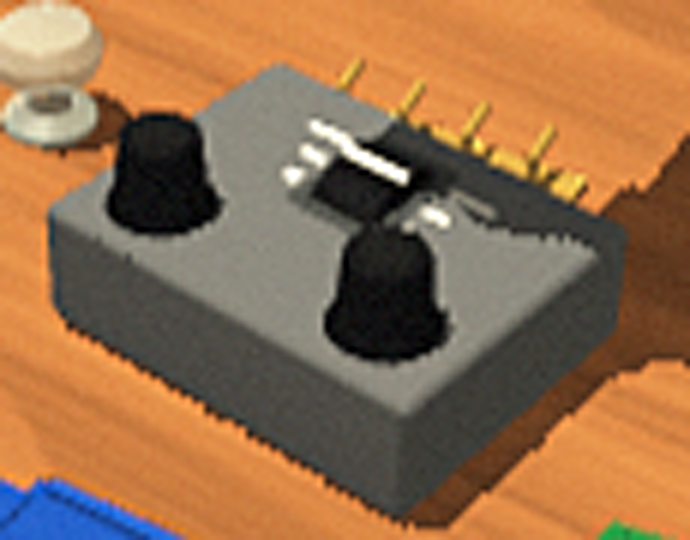

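View pics/wc4.png

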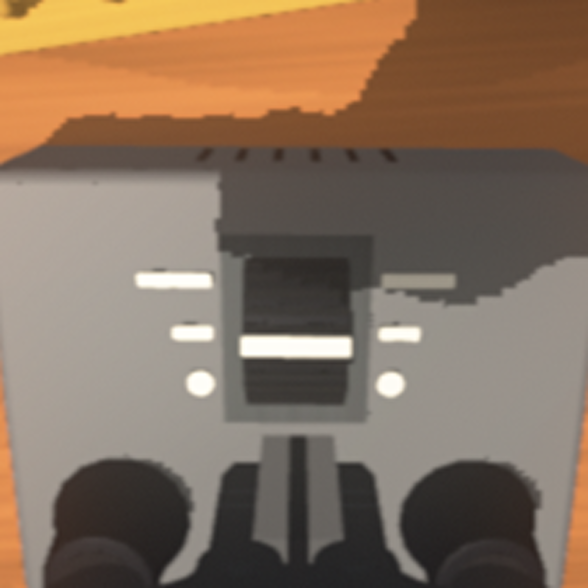

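View pics/top4.png

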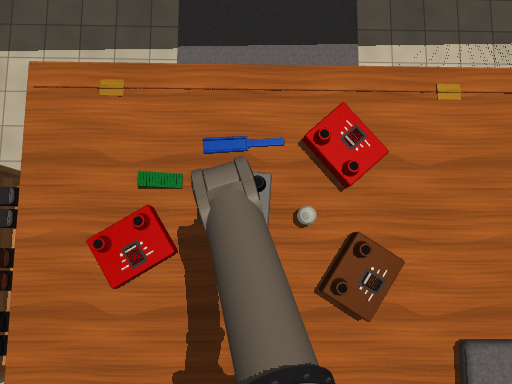

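In the wrist view the index line is at about (255.5,203), close to the short bars at row 198.5. I'll check whether crown parallax explains the offset, using the scene view as well, and compare the other objects with where they started.

```bash
python3 - <<'E'
from h import *
f=lambda p,o,k:(np.array(p,float)+.5)/k-.5+o
w=f([(240,347),(352,346)],(150,80),2.8); s=f([(318,134),(408,180)],(215,165),6)
print("line@crown wrist",plane("wrist",w,.074).mean(0)); 
b=f([(192,333),(400,334)],(150,80),2.8); print("short bars",plane("wrist",b,.062).mean(0))
sc=f([(345,152),(408,180)],(215,165),6); print("scene line",plane("scene",sc,.074))
print("tri",tri("wrist",[w[1],w[0]],"scene",[f([(408,180)],(215,165),6)[0],f([(332,139)],(215,165),6)[0]]))
a=cv2.imread("pics/scene0.png").astype(int);c=cv2.imread("pics/scene4.png").astype(int)
d=(abs(a-c).max(2)>40); 
for n,(u,v,U,V) in dict(knob=(208,160,238,192),horn=(178,228,272,282),stop=(304,250,370,292),dryerfront=(222,215,290,250)).items(): print(n,d[v:V,u:U].sum())
a=cv2.imread("pics/top0.png").astype(int);c=cv2.imread("pics/top4.png").astype(int);d=(abs(a-c).max(2)>40)
for n,(u,v,U,V) in dict(knob=(292,202,320,230),horn=(200,132,288,155),stop=(134,168,186,192)).items(): print(n,d[v:V,u:U].sum())
E
```

```text
line@crown wrist [0.5137 0.1345 0.074 ]
short bars [0.514  0.1345 0.062 ]
scene line [[0.5146 0.1195 0.074 ]
 [0.515  0.1511 0.074 ]]
tri [[0.5147 0.1509 0.0737]
 [0.5136 0.115  0.0771]]
knob 0
horn 0
stop 0
dryerfront 0
knob 0
horn 0
stop 0
```

```bash
python3 -c "
from workcell import *
print(finish_job())"
```

```text
the job is handed in; nothing more can be done
None
```

I rolled the dryer's timer wheel one click towards the front, so its index line now sits between the two short bars. I then lifted the hand clear and handed the job in at about 6.5 s; it reports no verdict.

**How it went:** with the fingers shut, I laid the tips on the crown, pressed with about 8 N and rolled about 15 mm in all. After 11 mm the drag on the finger changed sign, which showed the wheel had passed halfway.

**Last checks:**
- **Wheel position:** the wrist view puts the index line within about 0.5 mm of the short bars along x. The scene view puts it within about 1 mm.
- **Other objects:** the knob, horn and doorstop show no changed pixels in the scene and top views. The dryer's back edge, checked in the scene view only, shows none either. The key plate was not compared numerically; in the last scene picture it looked unmoved.
- **Hand clear:** the fingertips were about 90 mm above the crown, and the wrist force was about 0.8 N, little more than the sensor noise.

**One disagreement:** the wrist camera put the short bars 3 mm further forward after the roll than before. The scene view shows no dryer movement, so I take this as calibration error; it is well inside the 20 mm limit either way.

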